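Check the brake lever's stop

ROBOT

A 7-joint arm with a two-finger parallel gripper is mounted at the origin on the work surface. World frame = base frame: x ahead of the robot, y to its left, z up, the work surface at z = 0. Lengths are in m, angles in rad, forces in N, time in s.
With the tool pointing down it reaches from about 0.35 to 0.9 m from the base axis. Payload 19.9 kg.
Tool frame: the origin (TCP) lies at the very end of the fingers, on their centre line; the grasp point (between the pads) lies arm.grip_point_offset behind it (arm.grip_point_offset is the distance from the TCP to the grasp point, in m); z points along the fingers, y is the line along which they close (so a half turn about z gives the same grasp; the last joint's range is limited). The gripper opens to 85 mm and grips with 20 to 120 N. Pads are 22 mm wide; open, the fingers measure 114 mm over their backs; the gripper's body (76 mm by 85 mm) begins 54 mm behind the grasp point. The pads swing forward as they close: fully open they stand 13 mm farther back than shut.
Start: joints at [-1.387, 0.417, -0.01, 1.614, 0.005, 1.111, -0.053], TCP at [0.14, 0.609, 0.231] pointing down, gripper open.
Joint ranges: [-2.81, 2.81], [-0.39, 2.02], [-1.27, 1.25], [0.06, 2.57], [-1.19, 4.33], [0.19, 2], [-2.82, 2.82]. Speed limits (rad/s): [1.89, 1.89, 2.39, 2.39, 3.01, 3.01, 3.01].

INTERFACE

Orientations are given as a rotation vector (axis times angle).
In Python, from bench import arm gives the robot as it stands.
- The arm moves only by the tool arm_command, never from a script. Its argument "commands" is a list that holds one entry, the list of rows, each a list of 4 numbers: the shift along the tool's x, y, z in m, then the turn about the tool's z in rad. A call has 1 to 12 rows; each row shifts and turns the commanded pose from where the row before left it, along the tool's axes as they then stand; what a row does not reach is not made up. A row lasts 1/8 s, in which the tool goes at most 62.5 mm and 10.7 degrees, less where a joint would pass 70% of its speed; a pose out of reach is approached as far as the arm can. A call is refused whole if a number of a shift passes 0.0625 or a number of a turn 0.188, either way. A call with a gripper value outside its range is refused whole. "fingers" is the closure in counts, from 0 (fully open) to 255 (shut), set as the call begins (left out, the last holds). The fingers move at their own pace and stop on an object; "grip_force" is the grip in N (left out, the last holds). Time passes only in rows, so rows that do not move let the fingers close. It gives the time, the measured TCP pose, the force, the opening and the grip force at its end, in the units of the state.
- arm.read_state(): the state, without advancing time (a new reading comes with each control period).
- arm.camera(name): name is "scene" or "top" or "wrist"; returns a dict with "color" (480x640x3 uint8, red, green, blue), "z_map" (480x640 float32, m along the optical axis (not along the pixel's ray), 0 where there is no reading), "fx", "fy", "cx", "cy" (pixels), "world_to_cam" (4x4, takes a point from world to camera coordinates). Camera axes: x right, y down, z forward; pixel columns grow to the right and rows downward; lengths in m; the calibration is good to about 2 mm. A picture is of the moment at which its call begins.
- arm.finish_job(): hands the job in; it is judged then, once.
The state is a dict: "time": time; "q": joint angles; "joint_vel": joint speeds; "joint_efforts": joint torques, N m; "eef_pos": TCP position; "ee_rot": TCP orientation; "force": force on the tool from outside, world axes, zero at the start; "moment": the same for the moment, N m; "width": finger opening in m; "finger_force": force on a finger pad.
Only numpy, scipy, OpenCV 4.12 (cv2) and the standard library are available. Lean on these libraries where they do the work, as an engineer would, in place of code of your own. Each camera call takes 0.05 s, during which the arm holds its last target. There are 200 camera calls.

TASK

Check the brake lever of the handlebar half that carries the fluid reservoir: with the fingers shut, press its lever towards the grip with the outside of the fingers until it comes up against its stop, without forcing it, and hold it there for a good second. Then ease it back out with the fingers rather than letting it snap, and move clear. Do not take the lever between the fingers, and leave the clutch lever on the other half and the loose things alone.

Things in the scene. Friction and masses are not known exactly. Their poses are not given: they have to be found in the camera images.
- brake_stand: handlebar half on a bolted stand, the one with a fluid reservoir (box 48 x 60 mm, black lid) on its bar. Origin on the surface under mid-bar; yaw within 0.35. Bar along its y, 150 mm up: post (26 mm; foot 100 x 80) at y = -100 mm, reservoir y = -92 to -32, top 193 mm (tallest part), rubber grip 32 mm thick y = -15 to 120. Lever on the -x side, pressed towards +x.
- brake_lever (a joint): brake lever, vertical hinge, rad: 0 fully out (sprung), 0.25 at its firm stop, about 20 mm short of the grip; clockwise seen from above. The press point goes about 32 mm in, and needs 3 N to start, 8 N at the stop; over 45 N bends it. Let go, it snaps back; eased means below 3 rad/s (0.4 m/s at the press point).
- brake_press (a point): press point on the brake lever, at the centre of its round aluminium rod (14 mm thick, level, 150 mm above the surface), 37 mm from the middle of the 20 mm ball at its tip. It moves and turns with the lever: +x is the pressing direction, +y points to the tip, z up. Free space on its -x side and above it, and down to 70 mm above the surface.
- brake_pivot (a point): pivot of the brake lever, on its vertical hinge axis at the lever's height; 131 mm from the press point.
- clutch_stand: the other handlebar half, a mirror image (post at y = +100 mm, grip to y = -120 mm), without a reservoir: only a small cable adjuster barrel beside the pivot. Bolted down. To be left alone.
- clutch_lever (a joint): clutch lever on that half, in rad: 0 fully out, 0.25 pressed in. To be left at 0.
- socket: loose stepped steel socket 30 mm wide, 64 mm high, standing under or near the brake lever; origin at the centre of its underside
- can: loose grey spray can 64 mm wide, 170 mm high, beyond the handlebars; origin at the centre of its underside
- phone: loose phone 75 x 150 x 9 mm lying flat beyond the handlebars; origin at the centre of its underside
- screwdriver: loose screwdriver with a blue handle lying on the surface to the right of the handlebars; origin under its middle
There are look-alikes about, which are no part of the job. There is more than one size of the socket; the one meant has the size given above. Several things have the shape of the can; the one meant has the colours described above.

How it is judged:
On the way, in this order (a step that is already met when the one before it is completed fails the run):
1. the fingers hold the brake lever at its stop for 0.8 s (value of joint brake_lever above 0.235 rad and contact force between the fingers and brake_stand above 2 N), for 0.8 s.
2. the brake lever is let fully out again (value of joint brake_lever below 0.03 rad), for 0.2 s.
At the end, for the whole second after the job is handed in: After the lever was held within 0.015 rad of its stop for 0.8 s and eased out, both levers are fully out (below 0.03 rad), and the socket, can, phone and screwdriver lie within 20 mm of where they began, at rest (value of joint each of brake_lever, clutch_lever below 0.03 rad and distance of each of socket, can, phone, screwdriver from where it was at the start of the episode below 0.02 m and linear speed of each of socket, can, phone, screwdriver below 0.02 m/s); the robot touches nothing.
It fails at once if the brake lever is let snap back (faster than 3 rad/s) (velocity of joint brake_lever below -3 rad/s).
It fails at once if the brake half is forced (over 45 N) (contact force between any of the fingers, the arm and brake_stand above 45 N).
It fails at once if the lever is taken between the fingers (x of the grasp point in the frame of brake_press between -0.006 and 0.006 m and y of the grasp point in the frame of brake_press between -0.09 and 0.045 m and z of the grasp point in the frame of brake_press between -0.03 and 0.018 m).
It fails at once if the clutch lever is pressed (value of joint clutch_lever above 0.05 rad).
It fails at once if a loose thing is moved or lifted (distance of any of socket, can, phone, screwdriver from where it was at the start of the episode above 0.02 m).
It also fails if it takes over 48 s, if anything falls off the work surface, if the arm or the gripper's body presses on something with over 40 N, if the wrist force passes 120 N, or if a joint passes its speed limit or range.

## Working session

There is one attempt and no reset: what is moved stays moved. The work goes in short steps, Python scripts to look and compute and a tool call to move; the robot and the scene stay as the last step left them, time stands still between calls to the robot, and variables do not carry over. Pictures are saved under pics/ and viewed, at most 10 in all, crops included, and the job is handed in when it is done.

Besides the shell and the picture viewer there is one more tool, called after "Request:" as name(argument=value, ...) on one line, values as JSON. arm_command: Moves the arm, as the interface text tells. Its arguments: {"type":"object","properties":{"commands":{"type":"array"},"fingers":{"type":"number"},"grip_force":{"type":"number"}},"required":["commands"]}

```bash
mkdir -p pics; ls
python3 - <<'E'
from bench import arm
import cv2,numpy as np
s=arm.read_state();print({k:np.round(v,3) for k,v in s.items()},arm.grip_point_offset)
for n in("scene","top"):
    c=arm.camera(n);np.savez(f"{n}0.npz",**c);cv2.imwrite(f"pics/{n}0.png",c["color"][...,::-1]);print(n,c["fx"],c["cx"],c["cy"],np.round(c["world_to_cam"],3).tolist())
E
```

```text
pics
{'time': np.float64(0.0), 'q': array([-1.386,  0.418, -0.01 ,  1.614,  0.005,  1.111, -0.053]), 'joint_vel': array([ 0.001,  0.001, -0.   ,  0.002,  0.002, -0.002, -0.   ]), 'joint_efforts': array([ 1.0000e-03, -8.6444e+01,  6.8000e-01, -4.3491e+01,  1.9000e-02,
        7.0000e-03, -0.0000e+00]), 'eef_pos': array([0.14 , 0.609, 0.231]), 'ee_rot': array([-3.540e-01, -3.122e+00,  2.000e-03]), 'force': array([0.118, 0.739, 0.037]), 'moment': array([ 0.039, -0.02 ,  0.007]), 'finger_force': np.float64(0.0), 'width': np.float64(0.086)} 0.0187
scene 521.0614913148343 320.473231851426 237.54448407461757 [[-0.487, 0.873, -0.017, 0.35], [0.539, 0.285, -0.793, -0.205], [-0.688, -0.395, -0.609, 1.512], [0.0, 0.0, 0.0, 1.0]]
top 472.545569415411 318.6637059827609 233.6586446445683 [[0.014, -1.0, -0.017, -0.054], [-0.997, -0.013, -0.074, 0.602], [0.074, 0.018, -0.997, 1.068], [0.0, 0.0, 0.0, 1.0]]
```

View pics/scene0.png

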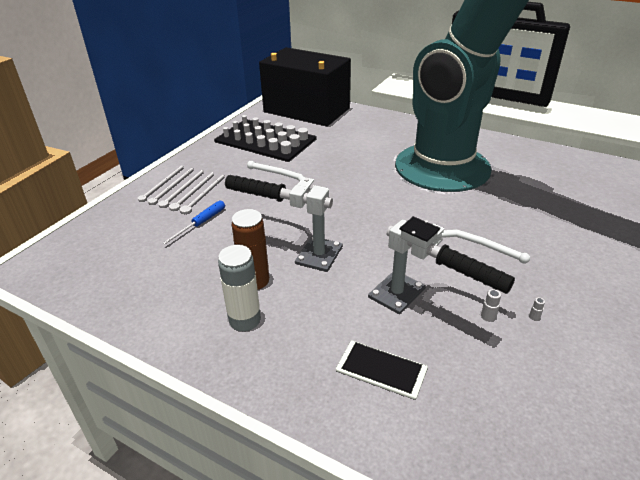

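View pics/top0.png

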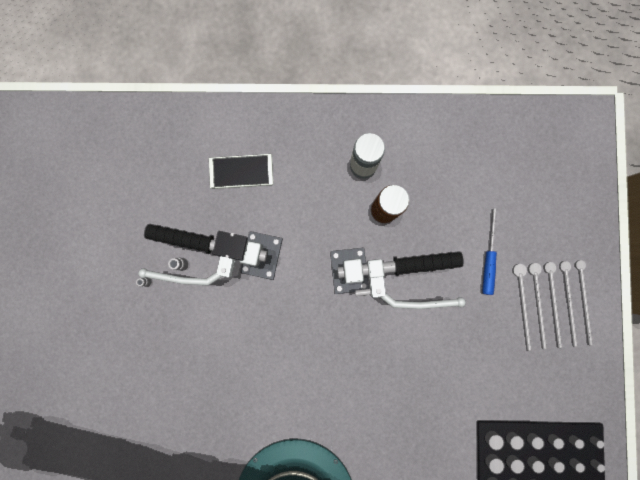

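The top view shows the brake half at left: ball tip at about (143,273), bent rod to about (222,268), reservoir (231,244) and socket (177,263). The clutch half is on the right, with its tip at (461,302). Next I'll measure the brake rod's points at z = 0.15.

```bash
cat > h.py <<'E'
import numpy as np
def ray(c,u,v,z):
    W=np.array(c["world_to_cam"]);R=W[:3,:3];o=-R.T@W[:3,3]
    d=R.T@np.array([(u-c["cx"])/c["fx"],(v-c["cy"])/c["fy"],1])
    return o+d*(z-o[2])/d[2]
def pts(c):
    W=np.array(c["world_to_cam"]);v,u=np.mgrid[:480,:640];z=c["z_map"]
    p=np.stack([(u-c["cx"])/c["fx"]*z,(v-c["cy"])/c["fy"]*z,z],-1)
    return (p-W[:3,3])@W[:3,:3]
E
python3 - <<'E'
from h import *
import cv2
c=dict(np.load("top0.npz"));P=pts(c)
m=((c["color"].min(2)>150)&(P[...,2]>.12)&(P[...,2]<.18)).astype(np.uint8)
n,l,st,ce=cv2.connectedComponentsWithStats(m)
for i in range(1,n):
    if st[i,4]>60: print(st[i],ce[i])
for u in range(136,236,6):
    v=np.where(m[:,u]&(np.arange(480)>255))[0]
    if len(v): print(u,v.min(),v.max(),np.round(ray(c,u,v.mean(),.15),4),np.round(P[int(v.mean()),u,2],3))
g=(c["color"].max(2)<60)&(P[...,2]>.13)&(P[...,2]<.175)
vv,uu=np.where(g[200:265,130:212]);
q=np.array([ray(c,u+130,v+200,.16) for u,v in zip(uu,vv)])
ctr=q.mean(0);w,V=np.linalg.eigh(np.cov(q[:,:2].T));print("grip",ctr,V[:,1],len(q), np.ptp(q@np.r_[V[:,1],0]))
vv,uu=np.where((c["color"].max(2)[220:262,212:250]<60)&(P[220:262,212:250,2]>.175))
print("lid",np.mean([ray(c,u+212,v+220,.193) for u,v in zip(uu,vv)],0),len(uu))
print("ball",ray(c,143.5,273,.15), "socket top",ray(c,177,263,.064))
s=dict(np.load("scene0.npz"));print("ball scene",ray(s,524,258,.15))
E
python3 - <<'E'
import cv2
i=cv2.imread("pics/top0.png")[210:300,120:290];cv2.imwrite("pics/crop0.png",cv2.resize(i,None,fx=4.5,fy=4.5,interpolation=cv2.INTER_CUBIC))
E
```

```text
[355 133  30  29 654] [369.28287462 147.06269113]
[380 185  29  29 661] [393.85779123 199.12859304]
[240 242  26  23 336] [252.58333333 253.58035714]
[138 256  95  29 779] [192.87291399 274.12708601]
[ 344  259  122   50 1584] [387.42739899 283.74431818]
[356 290  15   6  64] [362.921875 292.3125  ]
142 269 277 [0.5079 0.3098 0.15  ] 0.157
148 271 276 [0.507  0.2975 0.15  ] 0.159
154 272 278 [0.5042 0.2851 0.15  ] 0.156
160 273 279 [0.5023 0.2728 0.15  ] 0.158
166 275 280 [0.4995 0.2604 0.15  ] 0.156
172 276 281 [0.4977 0.2481 0.15  ] 0.157
178 277 282 [0.4958 0.2357 0.15  ] 0.156
184 278 283 [0.494  0.2234 0.15  ] 0.16
190 278 283 [0.4942 0.2112 0.15  ] 0.158
196 278 284 [0.4933 0.1989 0.15  ] 0.158
202 279 284 [0.4925 0.1867 0.15  ] 0.157
208 277 284 [0.4947 0.1746 0.15  ] 0.157
214 273 280 [0.5029 0.1626 0.15  ] 0.155
220 257 276 [0.5233 0.151  0.15  ] 0.165
226 258 276 [0.5234 0.1388 0.15  ] 0.166
232 260 262 [0.5348 0.1269 0.15  ] 0.16
grip [0.58005874 0.23542802 0.16      ] [0.20382702 0.97900692] 1002 0.13954119525917158
lid [0.56112869 0.13226515 0.193     ] 105
ball [0.50792732 0.30674591 0.15      ] socket top [0.52986191 0.26633548 0.064     ]
ball scene [0.50751593 0.30921229 0.15      ]
```

View pics/crop0.png

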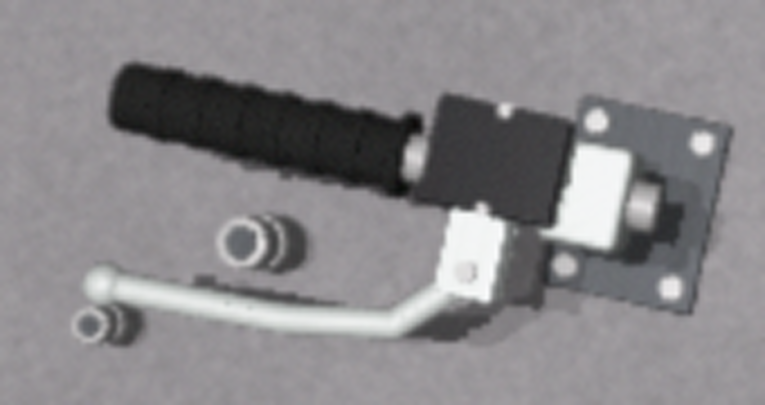

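The crop shows the ball at about (98,285), the pivot bolt at (467,270) and the big socket at (245,243), between lever and grip. That puts the press point near (0.502, 0.2735), 131 mm from the pivot at (0.511, 0.143), which matches the spec. The tool is already nearly aligned, with its -x side facing the lever. I'll shut the fingers and go to a point in front of the lever.

Request:
arm_command(commands=[[[-0.032,-0.021,0,0],[-0.032,-0.021,0,0],[-0.032,-0.021,0,0],[-0.032,-0.021,0,0],[-0.032,-0.021,0,0],[-0.032,-0.021,0,0],[-0.032,-0.021,0,0],[-0.032,-0.021,0,0],[-0.032,-0.021,0,0],[-0.032,-0.021,0,0],[-0.032,-0.021,0,0],[-0.018,-0.018,0,0]]], fingers=255, grip_force=60)

```text
time: 1.6
eef_pos: [0.4458, 0.282, 0.2311]
ee_rot: [-0.356, -3.121, 0.001]
force: [0.4, -0.3, 0.9]
width: 0.0002
finger_force: 0.0
```

Request:
arm_command(commands=[[[0,0,0,0],[0,0,0,0]]])

```text
time: 1.85
eef_pos: [0.4444, 0.284, 0.2312]
ee_rot: [-0.353, -3.121, 0.0]
force: [0.7, -0.1, 0.2]
width: 0.0004
finger_force: 0.0
```

Now I'll descend to z ≈ 0.125 and check from near.

Request:
arm_command(commands=[[[0,0,0.027,0],[0,0,0.027,0],[0,0,0.027,0],[0,0,0.025,0],[0,0,0,0],[0,0,0,0]]])

```text
time: 2.6
eef_pos: [0.4449, 0.2843, 0.1262]
ee_rot: [0.353, 3.121, 0.001]
force: [-0.8, 0.0, 0.2]
width: 0.0
finger_force: 0.0
```

Run:
```python
from bench import arm
import cv2,numpy as np
s=arm.read_state();print(s["eef_pos"],s["force"])
out=[]
for n,(a,b,e,f) in {"wrist":(0,480,0,640),"top":(210,300,110,270)}.items():
    c=arm.camera(n);np.savez(f"{n}1.npz",**c);out.append(cv2.resize(c["color"][a:b,e:f,::-1],(400,300 if n=="wrist" else 225)))
cv2.imwrite("pics/near1.png",np.hstack([out[0],cv2.copyMakeBorder(out[1],0,75,0,0,cv2.BORDER_CONSTANT)]))
```

```text
[0.44486589 0.28427477 0.12619232] [-0.80131224  0.00447027  0.2255194 ]
```

View pics/near1.png

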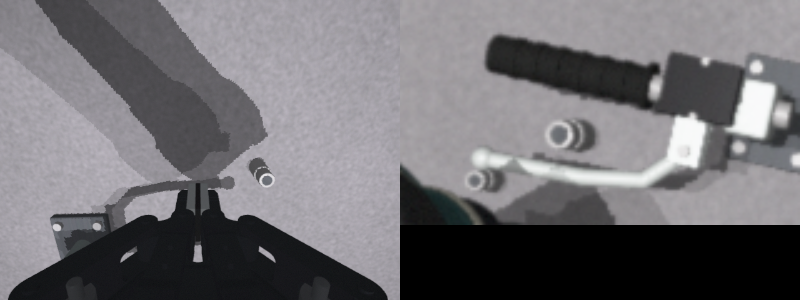

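The wrist view shows the shut fingers in front of the rod, about 30 mm inside the ball (228,183). Both sockets are lower and clear. I'll approach to contact.

Request:
arm_command(commands=[[[-0.008,0,0,0],[-0.008,0,0,0],[-0.008,0,0,0],[-0.006,0,0,0],[-0.004,0,0,0],[-0.002,0,0,0],[0,0,0,0]]])

```text
time: 3.58
eef_pos: [0.4798, 0.2755, 0.1253]
ee_rot: [-0.354, -3.122, 0.0]
force: [0.9, -0.2, 0.6]
width: -0.0001
finger_force: 0.0
```

Request:
arm_command(commands=[[[-0.001,0,0,0],[-0.001,0,0,0],[-0.001,0,0,0],[0,0,0,0]]])

```text
time: 4.08
eef_pos: [0.4829, 0.2748, 0.1253]
ee_rot: [0.354, 3.122, -0.0]
force: [-0.5, -0.9, 0.5]
width: -0.0
finger_force: 0.0
```

Request:
arm_command(commands=[[[-0.001,0,0,0],[-0.001,0,0,0],[-0.001,0,0,0],[0,0,0,0]]])

```text
time: 4.58
eef_pos: [0.4855, 0.2744, 0.1253]
ee_rot: [-0.353, -3.121, -0.0]
force: [-3.1, 0.9, 2.1]
width: 0.0002
finger_force: 1.6
```

Request:
arm_command(commands=[[[-0.003,0.0014,0,0.025],[-0.003,0.0014,0,0.025],[-0.003,0.0014,0,0.025],[0,0,0,0]]])

```text
time: 5.08
eef_pos: [0.4956, 0.2763, 0.1252]
ee_rot: [-0.472, -3.106, 0.0]
force: [-5.4, 3.8, 0.7]
width: -0.0001
finger_force: 2.5
```

Request:
arm_command(commands=[[[-0.003,0.0014,0,0.025],[-0.003,0.0014,0,0.025],[-0.003,0.0014,0,0.025],[-0.003,0.0014,0,0.025],[0,0,0,0]]])

```text
time: 5.7
eef_pos: [0.5085, 0.2777, 0.1252]
ee_rot: [-0.626, -3.078, -0.0]
force: [-6.1, 3.4, 0.5]
width: 0.0001
finger_force: 3.4
```

Request:
arm_command(commands=[[[-0.0015,0.0007,0,0.012],[-0.0015,0.0007,0,0.012],[0,0,0,0]]])

```text
time: 6.08
eef_pos: [0.5116, 0.2779, 0.1252]
ee_rot: [-0.662, -3.07, -0.0]
force: [-7.2, 3.8, 2.2]
width: -0.0002
finger_force: 3.6
```

Request:
arm_command(commands=[[[-0.001,0.0004,0,0.008],[0,0,0,0]]])

```text
time: 6.32
eef_pos: [0.5127, 0.2779, 0.1252]
ee_rot: [-0.674, -3.068, -0.0]
force: [-6.6, 5.2, 1.2]
width: -0.0002
finger_force: 3.7
```

Request:
arm_command(commands=[[[-0.001,0.0004,0,0.008],[0,0,0,0]]])

```text
time: 6.58
eef_pos: [0.5137, 0.278, 0.1252]
ee_rot: [-0.686, -3.065, -0.0]
force: [-6.6, 4.0, 1.1]
width: 0.0001
finger_force: 3.8
```

Request:
arm_command(commands=[[[-0.001,0,0,0],[0,0,0,0]]])

```text
time: 6.82
eef_pos: [0.5146, 0.2778, 0.1252]
ee_rot: [-0.686, -3.065, -0.001]
force: [-7.3, 6.1, 1.2]
width: -0.0001
finger_force: 4.1
```

Request:
arm_command(commands=[[[-0.001,0,0,0],[0,0,0,0]]])

```text
time: 7.08
eef_pos: [0.5154, 0.2777, 0.1253]
ee_rot: [-0.685, -3.065, -0.001]
force: [-6.0, 8.3, 1.6]
width: -0.0
finger_force: 4.4
```

Request:
arm_command(commands=[[[-0.0007,0,0,0],[0,0,0,0]]])

```text
time: 7.32
eef_pos: [0.516, 0.2776, 0.1253]
ee_rot: [-0.685, -3.065, -0.002]
force: [-6.6, 10.2, -0.1]
width: -0.0003
finger_force: 4.7
```

Request:
arm_command(commands=[[[-0.0007,0.0003,0,0],[0,0,0,0]]])

```text
time: 7.58
eef_pos: [0.5168, 0.2776, 0.1253]
ee_rot: [-0.685, -3.065, -0.002]
force: [-6.3, 9.5, 0.3]
width: 0.0002
finger_force: 4.7
```

Request:
arm_command(commands=[[[-0.0007,0.0003,0,0],[0,0,0,0]]])

```text
time: 7.82
eef_pos: [0.5175, 0.2775, 0.1253]
ee_rot: [-0.685, -3.065, -0.002]
force: [-7.0, 8.9, 1.3]
width: -0.0003
finger_force: 4.7
```

Run:
```python
from bench import arm
from h import *
import cv2
o=[]
for n,(a,b,e,f) in {"scene":(200,320,380,560),"top":(210,300,110,270)}.items():
    c=arm.camera(n);np.savez(f"{n}2.npz",**c);o.append(cv2.resize(c["color"][a:b,e:f,::-1],(400,266 if n=="scene" else 225),interpolation=cv2.INTER_CUBIC))
cv2.imwrite("pics/press2.png",np.hstack([o[0],cv2.copyMakeBorder(o[1],0,41,0,0,cv2.BORDER_CONSTANT)]))
```

```text
(no output)
```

View pics/press2.png

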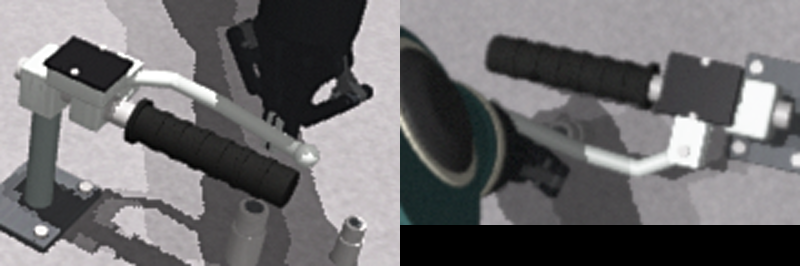

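The scene view shows the lever swung well in, with the ball at crop (310,155), and the fingers beside the rod. There is no force jump yet, so I'll keep going in small steps.

Request:
arm_command(commands=[[[-0.001,0.0004,0,0],[0,0,0,0]]])

```text
time: 8.18
eef_pos: [0.5186, 0.2775, 0.1253]
ee_rot: [-0.685, -3.065, -0.002]
force: [-6.8, 8.6, 1.1]
width: -0.0001
finger_force: 4.8
```

Request:
arm_command(commands=[[[-0.001,0.0004,0,0],[0,0,0,0]]])

```text
time: 8.43
eef_pos: [0.5193, 0.2774, 0.1252]
ee_rot: [-0.684, -3.065, -0.001]
force: [-8.5, 7.9, 1.5]
width: -0.0002
finger_force: 5.8
```

Run:
```python
from bench import arm
from h import *
c=dict(np.load("scene2.npz"));b=ray(c,519.5,269.9,.15);p=np.array([.511,.143]);b0=np.array([.508,.3098])
print(b,np.arctan2(*(b[:2]-p))-np.arctan2(*(b0-p)))
s=arm.read_state();print(s["eef_pos"],s["force"],s["finger_force"])
```

```text
[0.5447433  0.30934243 0.15      ] 0.2181223986948515
[0.51931495 0.27742191 0.12522008] [-8.49850142  7.92414894  1.54566845] 5.836448594927788
```

Request:
arm_command(commands=[[[-0.001,0.0004,0,0],[0,0,0,0]]])

```text
time: 8.68
eef_pos: [0.5197, 0.2774, 0.1251]
ee_rot: [-0.684, -3.063, -0.0]
force: [-14.8, 8.1, 6.3]
width: -0.0
finger_force: 8.3
```

Request:
arm_command(commands=[[[-0.001,0.0004,0,0],[0,0,0,0]]])

```text
time: 8.93
eef_pos: [0.5201, 0.2774, 0.125]
ee_rot: [-0.683, -3.062, 0.0]
force: [-20.7, 7.6, 8.5]
width: 0.0004
finger_force: 10.7
```

The force now rises steeply with almost no travel, so the lever is on its stop at about 22 N. I'll hold there.

Request:
arm_command(commands=[[[0,0,0,0],[0,0,0,0],[0,0,0,0],[0,0,0,0],[0,0,0,0],[0,0,0,0],[0,0,0,0],[0,0,0,0],[0,0,0,0],[0,0,0,0],[0,0,0,0],[0,0,0,0]]])

```text
time: 10.42
eef_pos: [0.52, 0.2774, 0.125]
ee_rot: [-0.683, -3.062, 0.0]
force: [-20.0, 7.5, 7.8]
width: -0.0002
finger_force: 10.6
```

Run:
```python
from bench import arm
from h import *
import cv2
c=arm.camera("scene");P=c["color"]
cv2.imwrite("pics/hold3.png",cv2.resize(P[200:320,380:560,::-1],(600,400),interpolation=cv2.INTER_CUBIC))
s=arm.read_state();print(s["force"],s["finger_force"],s["time"])
```

```text
[-19.84182375   6.69203665   9.59818484] 10.625502169132233 10.475
```

View pics/hold3.png

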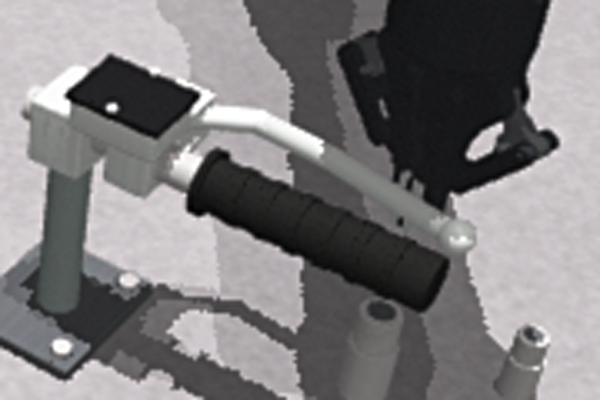

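The lever is at its stop with about a 20 mm gap to the grip, ball at crop (459,236), and only the fingers touch it. Now I'll ease it out.

Request:
arm_command(commands=[[[0.002,-0.0008,0,0],[0.002,-0.0008,0,0],[0.002,-0.0006,0,0],[0.002,-0.0004,0,-0.016],[0.003,-0.0014,0,-0.024],[0.003,-0.0014,0,-0.024],[0.003,-0.0014,0,-0.024],[0.003,-0.0014,0,-0.024],[0.003,-0.0014,0,-0.024],[0.003,-0.0014,0,-0.024],[0.003,-0.0014,0,-0.024],[0,0,0,0]]])

```text
time: 11.98
eef_pos: [0.4907, 0.2753, 0.1253]
ee_rot: [-0.401, -3.116, -0.0]
force: [-3.9, 3.7, 0.9]
width: -0.0003
finger_force: 2.3
```

Request:
arm_command(commands=[[[0.002,-0.0008,0,-0.016],[0.002,-0.0008,0,-0.016],[0.002,0,0,0],[0.002,0,0,0],[0.002,0,0,0],[0.002,0,0,0],[0,0,0,0]]])

```text
time: 12.85
eef_pos: [0.4788, 0.2762, 0.1253]
ee_rot: [0.352, 3.122, -0.0]
force: [0.4, -0.3, 0.1]
width: -0.0001
finger_force: 0.0
```

The lever is out and the contact force is gone. I'll back off, then lift and check.

Request:
arm_command(commands=[[[0.01,0,0,0],[0.015,0,0,0],[0.015,0,0,0],[0.01,0,0,0],[0,0,-0.03,0],[0,0,-0.03,0],[0,0,-0.03,0],[0,0,-0.02,0],[0,0,0,0],[0,0,0,0],[0,0,0,0],[0,0,0,0]]])

```text
time: 14.35
eef_pos: [0.43, 0.2872, 0.2347]
ee_rot: [-0.352, -3.121, 0.001]
force: [-0.7, -0.5, 1.0]
width: 0.0002
finger_force: 0.0
```

Run:
```python
from bench import arm
import cv2
s=arm.read_state();print(s["eef_pos"],s["force"],s["time"])
c=arm.camera("scene");cv2.imwrite("pics/end.png",c["color"][...,::-1])
```

```text
[0.4299521  0.28723148 0.23474914] [-0.65525661 -0.52200539  0.95273931] 14.35
```

View pics/end.png

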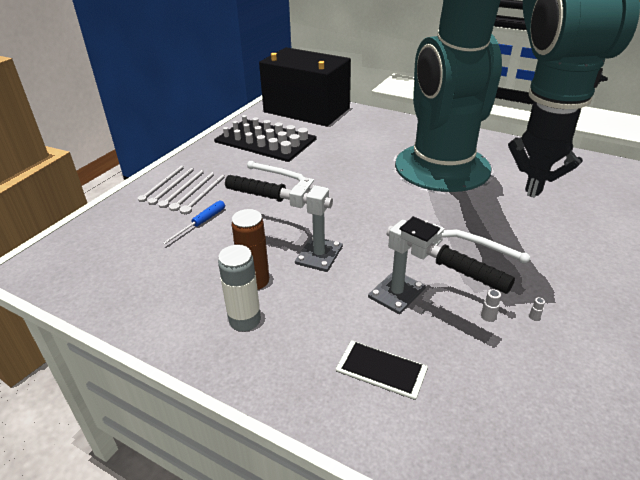

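The lever ball is back at (524,258), its starting position. Everything else is where it began, and the arm is clear.

```bash
python3 -c "
from bench import arm
print(arm.finish_job())"
```

```text
the job is handed in; nothing more can be done
None
```

I pressed the brake lever to its stop with the shut fingers (about 22 N), held it for about 1.5 s and eased it back out; the arm is clear, nothing else looks moved in the last picture, and the job is handed in (no verdict was returned).

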